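# Square up the dumbbells and click the cabinet shut

### The arm

A 6-joint arm with a two-finger parallel gripper is mounted at the origin on the work surface. World frame = base frame: x ahead of the robot, y to its left, z up, the work surface at z = 0. Lengths are in m, angles in rad, forces in N, time in s.
With the tool pointing down it reaches from about 0.275 to 0.725 m from the base axis. Payload 5.6 kg.
Tool frame: the origin (TCP) lies at the very end of the fingers, on their centre line; the grasp point (between the pads) lies 19 mm behind it; z points along the fingers, y is the line along which they close (so a half turn about z gives the same grasp; the last joint's range is limited). The gripper opens to 85 mm and grips with 20 to 120 N. Pads are 22 mm wide; open, the fingers measure 114 mm over their backs; the gripper's body (76 mm by 85 mm) begins 54 mm behind the grasp point. The pads swing forward as they close: fully open they stand 13 mm farther back than shut.
Start: joints at [1.454, 0.255, 0.108, 0, -1.424, -0.285], TCP at [0.215, 0.506, 0.231] pointing down, gripper open.
Joint ranges: [-2.95, 2.95], [-1.21, 1.97], [-1.09, 1.5], [-2.87, 1.71], [-2.94, -0.07], [-3.05, 3.05]. Speed limits (rad/s): [2.57, 2.57, 3.14, 3.14, 3.14, 3.14].

### API

Orientations are given as a unit quaternion [x, y, z, w].
In Python, from workcell import bot gives the robot as it stands.
- The arm moves only by the shell command python3 -m creep 'ROWS' [FORCE]. ROWS is a JSON object of lists of equal length, an entry for each row: "gripper": the finger opening in mm, from 0 to 85.4; "slide": the shift along the tool's x, y, z each as a share of 15 cm, from -1 to 1, a list of three; "twist": the turn about the tool's z as a share of 0.5 rad, from -1 to 1. A call has 1 to 12 rows; each row is the pose to reach, as a shift and turn from the pose commanded when the call began, along the tool's axes at that moment; what a row does not reach only later rows make up. A row lasts 1/8 s, in which the tool goes at most 62.5 mm and 10.7 degrees, less where a joint would pass 70% of its speed; a pose out of reach is approached as far as the arm can. A call with a number of a shift or a turn outside -1 to 1 is refused whole. A call with a gripper value outside its range is refused whole. The fingers move at their own pace and stop on an object; FORCE is the grip in N (left out, the last holds). Time passes only in rows, so rows that repeat a pose let the fingers close. It gives the time, the measured TCP pose, the force, the opening and the grip force at its end, in the units of the state.
- bot.read_state(): the state, without advancing time (a new reading comes with each control period).
- bot.camera(name): name is "scene" or "top" or "wrist"; returns a dict with "img" (420x560x3 uint8, red, green, blue), "K" (3x3 intrinsics, pixels), "pose" (4x4, takes a point from camera to world coordinates). Camera axes: x right, y down, z forward; pixel columns grow to the right and rows downward; lengths in m; the calibration is good to about 2 mm. A picture is of the moment at which its call begins. There is no depth.
- bot.sign_off(): hands the job in; it is judged then, once.
Trained networks look in a picture, given as the dict that the camera call returned (one of the last four; its "shot" number tells which), for a name from the list of things; names that differ only in an ending like _2 or _b are one class to them, and where a whole thing is asked for, a point or a joint stands for the part that bears it (a point fixed in the world has none). Each returns a list of dicts, best first, with "confidence" (0 to 1); they miss things now and then, are a little off and sometimes report something else, mostly with a low value. They report only what shows in the picture. A call takes as long as a camera call. They do not tell look-alikes from the thing itself.
- bot.masks_of(picture, label): "region" (420x560 bool, what is visible of it).
- bot.mark_of(picture, label): "centre" ([x, y, z] in m, in world coordinates, good to about 4 mm: a listed point, or the origin of a listed thing).
The state is a dict: "time_s": time; "qpos": joint angles; "dq": joint speeds; "joint_torque": joint torques, N m; "position": TCP position; "tcp_rot": TCP orientation; "ft_force": force on the tool from outside, world axes, zero at the start; "moment": the same for the moment, N m; "grip_width": finger opening in m; "finger_force": force on a finger pad.
Only numpy, scipy, OpenCV 4.12 (cv2) and the standard library are available. Lean on these libraries where they do the work, as an engineer would, in place of code of your own. Each camera call takes 0.05 s, during which the arm holds its last target. There are 200 camera calls.

### The job

Push the three hex dumbbells that stick out of the small white cabinet back along their lanes, until they stand in an even row against the stop at the rear. Then push the door shut until it clicks fully home on its catch and stays there by itself; ease it in rather than slamming it or forcing it (no more than about 3.5 kg of push), and leave the other things where they are.

Things in the scene. Friction and masses are not known exactly. Their poses are not given: they have to be found in the camera images.
- cabinet: Small white steel storage cabinet with a clear top panel, fixed to the bench, 270 wide (y), 204 deep (x), 200 mm high. Origin: at bench level in the middle of its front opening; x points into it (away from the robot), y to the left along its front, z up. Side walls and floor 6 mm thick. Four rails inside, 36 mm high, from 16 mm behind the opening, form lanes at y = 76, 0 and -76 mm.
- catch_point (a point): The spring roller catch, inside the right wall just behind the opening, 154 mm above the bench. The door's tongue must be pushed past it; it then pulls the door in and holds it. Its stiffness varies: about 8 to 18 N of push at the free edge.
- door (a joint): Opening angle of the cabinet door (rad): 0 = shut flat against the front, 1.57 = standing straight out towards the robot, 2.3 = its limit. The catch is felt over roughly the last 0.08 rad; a door that is not past it springs back to about 0.05 to 0.1 rad.
- door_panel: Door leaf: white steel panel 270 wide, 14 thick, from 4.5 to 199.5 mm above the bench, hinged upright along its left (+y) edge. Origin on the hinge line at bench level; shut, its axes are the cabinet's; the leaf runs 270 mm along its own -y, its outer face lies 14 mm along its own -x. A round knob, 34 mm across, stands 34 mm off the outer face, 235 mm from the hinge, 85 mm up.
- door_edge (a point): Point on the door's outer face, at its free edge (270 mm from the hinge), 100 mm above the bench. Same axes as the door leaf.
- door_hinge (a point): Point on the hinge line, 100 mm above the bench, at the left end of the cabinet's front (135 mm left of the middle). Same axes as the cabinet.
- dumbbell_a: Black hex dumbbell (0.7 to 1 kg) lying in the left lane on the cabinet floor, 170 mm long, at first sticking out of the front. Two hexagonal heads 50 mm long, 56 mm across the flats (65 mm across the corners, corners to the sides), steel grip 26 mm thick between. Origin: centre of its underside; x along its length, positive end to the rear.
- dumbbell_a_front (a point): Centre of the front end face of the left dumbbell, 28 mm above its underside. Pushed home against the fixed padded stop at the back of the lanes (180 mm behind the front opening) it is 10 mm behind the opening.
- dumbbell_b: Black hex dumbbell (0.7 to 1 kg) lying in the middle lane on the cabinet floor, 170 mm long, at first sticking out of the front. Two hexagonal heads 50 mm long, 56 mm across the flats (65 mm across the corners, corners to the sides), steel grip 26 mm thick between. Origin: centre of its underside; x along its length, positive end to the rear.
- dumbbell_b_front (a point): Centre of the front end face of the middle dumbbell, 28 mm above its underside. Pushed home against the fixed padded stop at the back of the lanes (180 mm behind the front opening) it is 10 mm behind the opening.
- dumbbell_c: Black hex dumbbell (0.7 to 1 kg) lying in the right lane on the cabinet floor, 170 mm long, at first sticking out of the front. Two hexagonal heads 50 mm long, 56 mm across the flats (65 mm across the corners, corners to the sides), steel grip 26 mm thick between. Origin: centre of its underside; x along its length, positive end to the rear.
- dumbbell_c_front (a point): Centre of the front end face of the right dumbbell, 28 mm above its underside. Pushed home against the fixed padded stop at the back of the lanes (180 mm behind the front opening) it is 10 mm behind the opening.
- shaker: Bystander: closed white shaker bottle, 84 mm across, 190 mm high, standing on the bench. Origin: centre of its foot.
- collar_a: Bystander: red plastic spinlock collar, about 90 mm across, 34 mm high, lying on the bench. Origin: centre of its underside.
- collar_b: Bystander: the other collar, lying on top of the cabinet near the back. Origin: centre of its underside.
- chalk_tin: Bystander: aluminium chalk tin 70 x 100 x 50 mm on top of the cabinet near the back. Origin: centre of its underside.
- massage_ball_center (a point): Bystander: centre of a hard grey massage ball, 66 mm across, on the bench.
- grip_trainer: Bystander: chrome V-shaped grip trainer, 160 mm long, 24 mm thick, lying on the bench. Origin: under the middle; x along its length.
Things that resemble listed ones, but are neither listed nor needed, are in the scene too. What is shaped like the dumbbell_a but blue or green is not meant.

How it is judged:
By the outcome, as a careful person would: the job done as asked, in the order asked, and still so for the second after the job is handed in, with the robot touching nothing.
It also fails if it takes over 72 s, if anything falls off the work surface, if the arm or the gripper's body presses on something with over 40 N, if the wrist force passes 120 N, or if a joint passes its speed limit or range.

## Working session

There is one attempt and no reset: what is moved stays moved. The work goes in short steps, Python scripts to look and compute and a shell command to move; the robot and the scene stay as the last step left them, time stands still between calls to the robot, and variables do not carry over. Pictures are saved under pics/ and viewed, at most 10 in all, crops included, and the job is handed in when it is done.

```bash
ls; mkdir -p pics; cat > h.py <<'E'
from workcell import bot
import numpy as np, cv2
from scipy.spatial.transform import Rotation as R
def save(p,n): cv2.imwrite('pics/'+n+'.png',p['img'][:,:,::-1])
def proj(p,X):
    T=np.linalg.inv(p['pose']); c=T[:3,:3]@np.array(X)+T[:3,3]; u=p['K']@c; return u[:2]/u[2]
def ray(p,uv):
    d=p['pose'][:3,:3]@np.linalg.inv(p['K'])@np.array([uv[0],uv[1],1.]); return p['pose'][:3,3],d
def onplane(p,uv,z):
    o,d=ray(p,uv); return o+d*(z-o[2])/d[2]
E
python3 - <<'E'
from h import *
s=bot.read_state(); print(s)
ims=[]
for n in('scene','top'):
    p=bot.camera(n); save(p,n+'0'); ims.append(p)
    for l in ['cabinet','catch_point','door_panel','door_edge','door_hinge','dumbbell_a','dumbbell_a_front','shaker','collar_a','chalk_tin','massage_ball_center','grip_trainer']:
        try: print(n,l,[(np.round(m['centre'],3).tolist(),round(m['confidence'],2)) for m in bot.mark_of(p,l)])
        except Exception as e: print(l,e)
E
```

```text
pics
{'time_s': 0.0, 'qpos': array([ 1.45360221e+00,  2.55752993e-01,  1.07020560e-01, -4.86034718e-04,
       -1.42393067e+00, -2.84631981e-01]), 'dq': array([ 0.0002006 , -0.0001418 ,  0.00043457, -0.00010474,  0.00126001,
        0.00100394]), 'joint_torque': array([-1.52432658e-04, -3.86623049e+01,  2.37949133e+01,  5.36535278e+00,
       -6.00493076e-03,  8.18472330e-06]), 'position': array([0.21483613, 0.50576079, 0.23039727]), 'tcp_rot': array([ 9.79877177e-01, -1.99599072e-01, -1.61475016e-04,  9.50218871e-04]), 'ft_force': array([ 0.08285655, -0.87052246, -0.47511427]), 'moment': array([-0.00215161,  0.06090977, -0.01289551]), 'finger_force': 0.0, 'grip_width': 0.08556074594503484}
scene cabinet [([0.663, 0.044, 0.001], 0.57)]
scene catch_point [([0.68, -0.063, 0.157], 0.56), ([0.649, 0.363, -0.001], 0.56)]
scene door_panel [([0.648, 0.18, 0.001], 0.67), ([0.704, 0.135, 0.01], 0.53), ([0.634, -0.375, -0.002], 0.16)]
scene door_edge [([0.406, 0.297, 0.098], 0.97), ([0.662, 0.043, 0.0], 0.35)]
scene door_hinge [([0.646, 0.186, 0.101], 0.96)]
scene dumbbell_a [([0.521, -0.213, 
[... 880 characters left out ...]
.198], 0.36)]
top dumbbell_a [([0.705, 0.129, 0.004], 0.95), ([0.517, -0.214, 0.003], 0.89), ([0.722, 0.05, 0.008], 0.85), ([0.742, -0.22, -0.003], 0.8), ([0.731, -0.022, 0.004], 0.54), ([0.651, 0.181, -0.002], 0.44)]
top dumbbell_a_front [([0.615, 0.117, 0.035], 0.94), ([0.549, -0.288, 0.026], 0.93), ([0.681, -0.278, 0.033], 0.62)]
top shaker [([0.535, -0.428, -0.001], 0.67)]
top collar_a [([0.778, 0.129, 0.198], 0.79), ([0.629, -0.372, -0.002], 0.64)]
top chalk_tin [([0.786, 0.0, 0.197], 0.62), ([0.72, 0.048, 0.006], 0.62), ([0.731, -0.023, 0.006], 0.26)]
top massage_ball_center [([0.559, 0.526, 0.032], 0.77), ([0.533, -0.431, -0.004], 0.33)]
top grip_trainer [([0.64, 0.36, -0.002], 0.88)]
```

View pics/scene0.png

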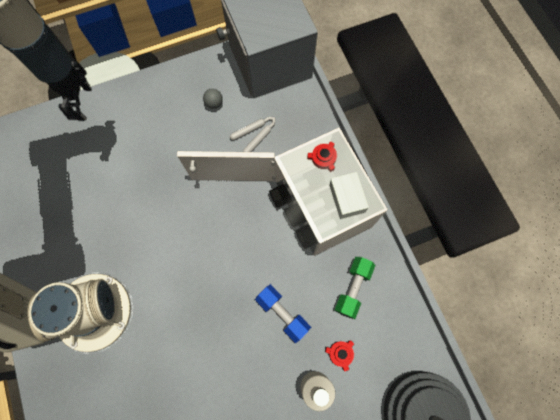

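View pics/top0.png

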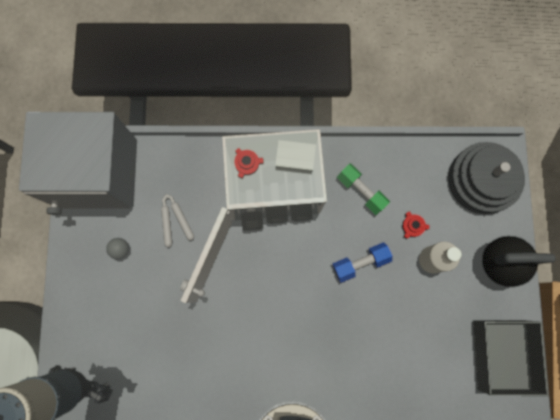

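Scene: the cabinet opening is at about (290,200), with the black dumbbells at about (280,195), (295,215) and (308,238). The door runs from (275,165) to (180,155).
Top: the black heads are at (252,218), (277,213) and (301,212), and the door runs from (226,210) to (185,300).
Candidates: blue dumbbell at (363,262) top and green at (363,190) top, neither wanted. The three black ones in the cabinet are the targets. One close crop will check this.

```bash
python3 - <<'E'
from h import *
ps=bot.camera('scene'); pt=bot.camera('top')
a=cv2.resize(ps['img'][120:270,165:325],None,fx=2.5,fy=2.5,interpolation=cv2.INTER_CUBIC)
b=cv2.resize(pt['img'][170:320,170:330],None,fx=2.5,fy=2.5,interpolation=cv2.INTER_CUBIC)
cv2.imwrite('pics/crop1.png',np.hstack([a,b])[:,:,::-1])
pw=bot.camera('wrist'); s=bot.read_state()
Rt=R.from_quat(s['tcp_rot']); print('wrist cam in tool', Rt.inv().apply(pw['pose'][:3,3]-s['position']), Rt.inv().apply(pw['pose'][:3,2]))
for n,p in(('s',ps),('t',pt)):
    print(n,p['pose'][:3,3],p['K'][0,0])
    for l in('dumbbell_a','door_panel','cabinet'):
        for m in bot.masks_of(p,l):
            ys,xs=np.nonzero(m['region']); print(n,l,round(m['confidence'],2),len(xs),xs.min(),xs.max(),ys.min(),ys.max(), ys.mean().round(),xs.mean().round())
    for l in ['cabinet','catch_point','door_edge','door_hinge','dumbbell_a','dumbbell_a_front']:
        print(n,l,[(np.round(m['centre'],3).tolist(),round(m['confidence'],2)) for m in bot.mark_of(p,l)])
E
```

```text
wrist cam in tool [ 0.07563839 -0.00080556 -0.14362834] [-0.29296227 -0.00159601  0.95612267]
s [ 0.50155643 -0.24973768  1.27127453] 417.4678539782537
s dumbbell_a 0.83 385 269 292 184 206 195.0 281.0
s dumbbell_a 0.78 1083 335 374 256 318 287.0 355.0
s dumbbell_a 0.7 1121 255 310 284 341 312.0 283.0
s dumbbell_a 0.62 334 284 305 203 226 214.0 295.0
s door_panel 0.95 2568 178 274 151 180 165.0 228.0
s cabinet 0.59 9110 178 386 128 254 183.0 298.0
s cabinet [([0.659, 0.044, -0.003], 0.81)]
s catch_point [([0.681, -0.061, 0.156], 0.83), ([0.776, 0.128, 0.201], 0.38)]
s door_edge [([0.405, 0.294, 0.101], 0.8), ([0.662, 0.042, -0.001], 0.51)]
s door_hinge [([0.648, 0.184, 0.103], 0.65), ([0.528, -0.424, -0.0], 0.54)]
s dumbbell_a [([0.723, 0.055, 0.006], 0.9), ([0.704, 0.131, 0.009], 0.88), ([0.741, -0.218, 0.004], 0.75), ([0.517, -0.211, -0.002], 0.68), ([0.731, -0.023, 0.006], 0.67)]
s dumbbell_a_front [([0.551, -0.283, 0.022], 0.89), ([0.617, 0.119, 0.033], 0.65), ([0.633, -0.372, -0.002], 0.54)]
t [0.41056221 0.05533578 1.52841825] 499.42843202481106
t dumbbell_a 0.9 374 265 287 205
[... 284 characters left out ...]
 1562 181 231 208 302 258.0 207.0
t cabinet 0.92 7307 180 325 130 302 193.0 258.0
t cabinet 0.26 349 290 311 204 221 212.0 301.0
t cabinet 0.21 981 419 460 242 273 258.0 439.0
t cabinet [([0.658, 0.048, -0.004], 0.91)]
t catch_point [([0.682, -0.059, 0.157], 0.9)]
t door_edge [([0.406, 0.298, 0.099], 0.67), ([0.631, -0.375, 0.0], 0.25)]
t door_hinge [([0.654, 0.183, 0.105], 0.7)]
t dumbbell_a [([0.745, -0.222, -0.0], 0.96), ([0.722, 0.048, 0.008], 0.68), ([0.703, 0.129, 0.004], 0.67), ([0.518, -0.214, -0.001], 0.66), ([0.734, -0.024, 0.005], 0.55), ([0.637, 0.046, 0.035], 0.17)]
t dumbbell_a_front [([0.552, -0.288, 0.024], 0.89), ([0.619, 0.116, 0.034], 0.72), ([0.684, -0.277, 0.033], 0.69)]
```

View pics/crop1.png

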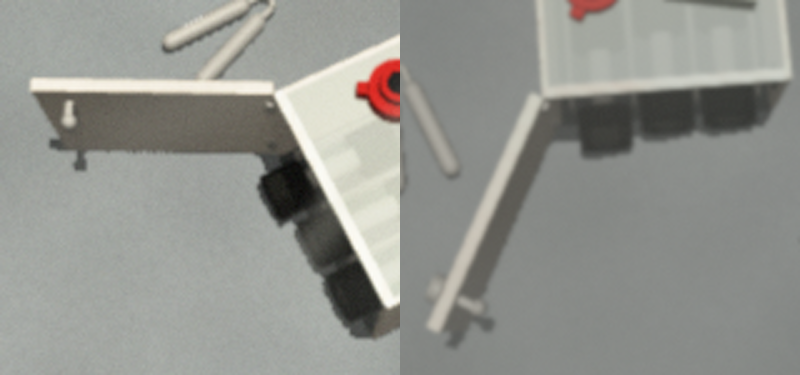

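The crop shows three black heads sticking out of the opening. In the right half they are at (607,128), (663,113) and (728,110), with the left one furthest out. The knob is on the door's outer (left) face and the tongue on its inner side. Next I'll refine the cabinet yaw and plan the approach.

```bash
cat >> h.py <<'E'
C0=np.array([.660,.046]); YAW=.075
def c2w(x,y,z):
    c,s=np.cos(YAW),np.sin(YAW); return np.array([C0[0]+c*x-s*y,C0[1]+s*x+c*y,z])
def w2c(X):
    d=np.array(X)[:2]-C0;c,s=np.cos(YAW),np.sin(YAW); return np.array([c*d[0]+s*d[1],-s*d[0]+c*d[1],X[2]])
def plan(*pts):
    """pts: (cab x,y,z,(yaw of tool y rel. to cab x: 0 or None=keep))"""
    s=bot.read_state(); Rt=R.from_quat(s['tcp_rot']); print('t',round(s['time_s'],2),'tcp cab',w2c(s['position']).round(4),'F',s['ft_force'].round(1),'grip',round(s['grip_width'],4))
    ty=Rt.as_matrix()[:2,1]; a=np.arctan2(ty[1],ty[0])-YAW
    print(' tool-y yaw rel cab',round(a,3),' twist share to -pi:',round(-((-np.pi-a+np.pi)%(2*np.pi)-np.pi)/.5,3))
    for q in pts: print('  slide to',q,(Rt.inv().apply(c2w(*q)-s['position'])/.15).round(3))
E
python3 - <<'E'
from h import *
pt=bot.camera('top'); ps=bot.camera('scene')
L=onplane(pt,(227.2,208),.2);Rr=onplane(pt,(326,201.2),.2); print(L,Rr,np.arctan2(-(L-Rr)[0],(L-Rr)[1]),(L+Rr)/2,np.linalg.norm(L-Rr))
L=onplane(ps,(165+275/2.5,120+92/2.5),.2);Rr=onplane(ps,(165+388/2.5,120+307/2.5),.2); print(L,Rr,np.arctan2(-(L-Rr)[0],(L-Rr)[1]),(L+Rr)/2,np.linalg.norm(L-Rr))
# dumbbell front-top edge pixels (top), z=.062
for uv in((251,231),(276,223.5),(300.5,221.5)): print(w2c(onplane(pt,uv,.05)).round(3))
plan((-.3,.30,.26),(-.14,.076,.26))
E
```

```text
[0.65054818 0.18006066 0.2       ] [ 0.66979784 -0.08731     0.2       ] 0.07187217912998743 [0.66017301 0.04637533 0.2       ] 0.268062716835163
[0.6505785  0.17889749 0.2       ] [ 0.67148276 -0.08955637  0.2       ] 0.07771229799515306 [0.66103063 0.04467056 0.2       ] 0.2692665285813142
[-0.046  0.08   0.05 ]
[-0.029  0.003  0.05 ]
[-0.028 -0.07   0.05 ]
t 2.45 tcp cab [-0.4092  0.4922  0.2313] F [-0.1 -0.6 -0.9] grip 0.0853
 tool-y yaw rel cab -2.048  twist share to -pi: 2.188
  slide to (-0.3, 0.3, 0.26) [ 1.235  0.805 -0.191]
  slide to (-0.14, 0.076, 0.26) [ 2.868  1.642 -0.191]
```

```bash
python3 -m creep '{"gripper":[85,85,85,85,85],"slide":[[0.25,0.15,-0.25],[0.5,0.3,-0.3],[0.75,0.45,-0.3],[1,0.6,-0.3],[1,0.6,-0.3]],"twist":[0.25,0.5,0.75,1,1]}'; python3 -c "
from h import *
plan((-.14,.076,.26),(-.14,.076,.02))"
```

```text
time_s: 3.08
position: [0.3192, 0.3628, 0.2769]
tcp_rot: [0.899, -0.438, 0.0, -0.001]
ft_force: [0.1, 0.5, -0.1]
grip_width: 0.085
finger_force: 0.0
t 3.08 tcp cab [-0.3161  0.3415  0.2769] F [ 0.1  0.5 -0.1] grip 0.085
 tool-y yaw rel cab -2.552  twist share to -pi: 1.18
  slide to (-0.14, 0.076, 0.26) [2.124 0.009 0.113]
  slide to (-0.14, 0.076, 0.02) [2.124 0.011 1.713]
```

```bash
python3 -m creep '{"gripper":[85,85,85,85,85],"slide":[[0.25,0,0],[0.5,0,0],[0.75,0,0],[1,0,0],[1,0,0]],"twist":[0.3,0.6,0.9,1,1]}'; python3 -c "
from h import *
plan((-.14,.076,.26),(-.14,.076,.02))"
```

```text
time_s: 3.7
position: [0.4118, 0.2461, 0.2762]
tcp_rot: [0.764, -0.646, 0.0, 0.0]
ft_force: [-0.1, 0.3, -0.4]
grip_width: 0.0846
finger_force: 0.0
t 3.7 tcp cab [-0.2325  0.2181  0.2762] F [-0.1  0.3 -0.4] grip 0.0846
 tool-y yaw rel cab -3.05  twist share to -pi: 0.184
  slide to (-0.14, 0.076, 0.26) [ 1.    -0.527  0.108]
  slide to (-0.14, 0.076, 0.02) [ 0.999 -0.527  1.708]
```

```bash
python3 -m creep '{"gripper":[85,85,85,85,85,85,85,85],"slide":[[0.25,-0.13,0],[0.5,-0.26,0],[0.75,-0.4,0.1],[1,-0.52,0.25],[1,-0.52,0.5],[1,-0.52,0.75],[1,-0.52,1],[1,-0.52,1]],"twist":[0.18,0.18,0.18,0.18,0.18,0.18,0.18,0.18]}'; python3 -c "
from h import *
plan((-.13,.076,.02),(-.1,.076,.02),(-.047,.076,.02))"
```

```text
time_s: 4.7
position: [0.511, 0.1124, 0.1237]
tcp_rot: [0.735, -0.678, -0.001, 0.003]
ft_force: [-0.3, -0.0, 1.0]
grip_width: 0.0851
finger_force: 0.0
t 4.7 tcp cab [-0.1436  0.0774  0.1237] F [-0.3 -0.   1. ] grip 0.0851
 tool-y yaw rel cab -3.136  twist share to -pi: 0.011
  slide to (-0.13, 0.076, 0.02) [ 0.009 -0.095  0.691]
  slide to (-0.1, 0.076, 0.02) [ 0.01  -0.295  0.69 ]
  slide to (-0.047, 0.076, 0.02) [ 0.011 -0.648  0.688]
```

```bash
python3 -m creep '{"gripper":[85,85,85,85,85,85,85,85],"slide":[[0,0,0.3],[0,0,0.55],[0,0,0.77],[0,0,0.77],[0,-0.1,0.77],[0,-0.2,0.77],[0,-0.28,0.77],[0,-0.28,0.77]],"twist":[0,0,0,0,0,0,0,0]}'; python3 -c "
from h import *
plan((-.047,.076,.008))
for n in ('scene','top'):
    p=bot.camera(n); save(p,n+'2')
a=cv2.imread('pics/scene2.png')[120:270,165:325];b=cv2.imread('pics/top2.png')[170:320,170:330]
cv2.imwrite('pics/crop2.png',cv2.resize(np.hstack([a,b]),None,fx=2.5,fy=2.5,interpolation=cv2.INTER_CUBIC))"
```

```text
time_s: 5.7
position: [0.5564, 0.1162, 0.0122]
tcp_rot: [0.735, -0.679, 0.001, -0.001]
ft_force: [0.3, -0.1, 0.1]
grip_width: 0.0851
finger_force: 0.0
t 5.7 tcp cab [-0.098   0.0778  0.0122] F [ 0.3 -0.1  0.1] grip 0.0851
 tool-y yaw rel cab -3.137  twist share to -pi: 0.008
  slide to (-0.047, 0.076, 0.008) [ 0.013 -0.34   0.029]
```

View pics/crop2.png

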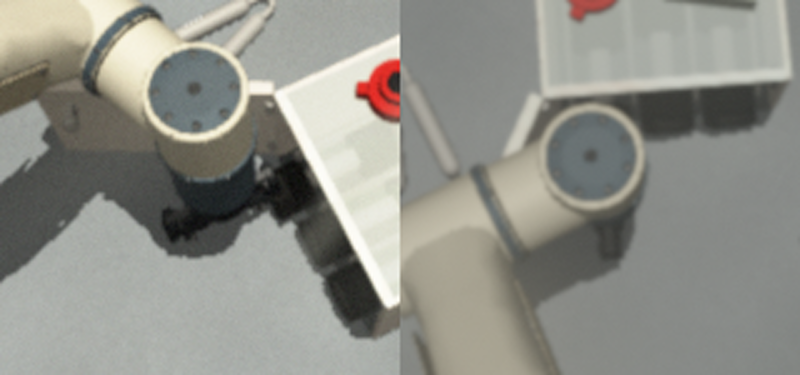

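The hand is in front of the left dumbbell, with its front finger at about (270,190) in the crop. The wrist is clear of the cabinet's top edge. I'll push slowly.

```bash
python3 -m creep '{"gripper":[85,85,85,85,85,85,85,85],"slide":[[0.01,-0.04,0.01],[0.01,-0.08,0.01],[0.01,-0.12,0.01],[0.01,-0.16,0.01],[0.01,-0.2,0.01],[0.01,-0.23,0.01],[0.01,-0.26,0.01],[0.01,-0.26,0.01]],"twist":[0,0,0,0,0,0,0,0]}'; python3 -c "
from h import *
plan((-.047,.076,.008))
for n in ('scene','top'):
    p=bot.camera(n); save(p,n+'3')
    print([(w2c(m['centre']).round(3).tolist(),round(m['confidence'],2)) for l in ('dumbbell_a','dumbbell_a_front') for m in bot.mark_of(p,l)])"
```

```text
time_s: 6.8
position: [0.5919, 0.1164, 0.0099]
tcp_rot: [0.734, -0.679, -0.001, 0.002]
ft_force: [-11.2, -0.5, 9.4]
grip_width: 0.0848
finger_force: 6.9
t 6.8 tcp cab [-0.0627  0.0753  0.0099] F [-11.2  -0.5   9.4] grip 0.0848
 tool-y yaw rel cab -3.138  twist share to -pi: 0.008
  slide to (-0.047, 0.076, 0.008) [-0.005 -0.104  0.012]
[([0.065, -0.072, 0.004], 0.9), ([-0.161, -0.247, -0.002], 0.85), ([0.062, -0.27, 0.003], 0.82), ([0.065, 0.006, 0.007], 0.64), ([0.082, 0.079, 0.009], 0.48), ([-0.136, -0.322, 0.029], 0.96), ([-0.0, -0.333, 0.029], 0.66), ([-0.006, 0.079, 0.032], 0.48)]
[([-0.163, -0.249, -0.002], 0.92), ([0.067, -0.271, -0.002], 0.85), ([0.063, -0.0, 0.007], 0.79), ([0.068, -0.073, 0.003], 0.79), ([-0.001, -0.327, 0.03], 0.91), ([-0.133, -0.326, 0.023], 0.78), ([-0.066, 0.484, 0.031], 0.17)]
```

```bash
python3 -m creep '{"gripper":[85,85,85,85,85],"slide":[[0,-0.02,-0.005],[0,-0.04,-0.01],[0,-0.055,-0.01],[0,-0.065,-0.01],[0,-0.065,-0.01]],"twist":[0,0,0,0,0]}'; python3 -c "
from h import *
plan((-.047,.076,.008))
p=bot.camera('scene')
print([(w2c(m['centre']).round(3).tolist(),round(m['confidence'],2)) for l in ('dumbbell_a','dumbbell_a_front') for m in bot.mark_of(p,l)])"
```

```text
time_s: 7.72
position: [0.601, 0.1171, 0.0103]
tcp_rot: [0.734, -0.679, -0.001, 0.002]
ft_force: [-7.1, -0.8, 5.0]
grip_width: 0.085
finger_force: 4.0
t 7.72 tcp cab [-0.0535  0.0753  0.0103] F [-7.1 -0.8  5. ] grip 0.085
 tool-y yaw rel cab -3.138  twist share to -pi: 0.007
  slide to (-0.047, 0.076, 0.008) [-0.004 -0.044  0.015]
[([0.063, 0.008, 0.004], 0.83), ([0.063, -0.267, 0.0], 0.83), ([0.065, -0.072, 0.008], 0.66), ([-0.16, -0.245, -0.0], 0.65), ([0.005, 0.074, 0.031], 0.33), ([-0.001, -0.329, 0.028], 0.89), ([-0.135, -0.324, 0.028], 0.84), ([0.009, 0.075, 0.035], 0.61)]
```

```bash
for i in 1 2; do :; done; python3 -m creep '{"gripper":[85,85,85],"slide":[[0,-0.013,0],[0,-0.026,0],[0,-0.026,0]],"twist":[0,0,0]}'; python3 -c "
from h import *
plan()"; python3 -m creep '{"gripper":[85,85,85],"slide":[[0,-0.01,0],[0,-0.02,0],[0,-0.02,0]],"twist":[0,0,0]}'; python3 -c "
from h import *
plan()"
```

```text
time_s: 8.25
position: [0.6049, 0.1174, 0.0103]
tcp_rot: [0.734, -0.679, -0.001, 0.002]
ft_force: [-7.3, -1.0, 3.7]
grip_width: 0.0847
finger_force: 3.9
t 8.25 tcp cab [-0.0496  0.0753  0.0103] F [-7.3 -1.   3.7] grip 0.0847
 tool-y yaw rel cab -3.138  twist share to -pi: 0.007
time_s: 8.62
position: [0.6056, 0.1174, 0.0104]
tcp_rot: [0.734, -0.679, -0.003, 0.004]
ft_force: [-16.8, -0.3, 11.0]
grip_width: 0.0846
finger_force: 9.0
t 8.62 tcp cab [-0.0489  0.0753  0.0104] F [-16.8  -0.3  11. ] grip 0.0846
 tool-y yaw rel cab -3.138  twist share to -pi: 0.007
```

```bash
python3 -m creep '{"gripper":[85,85,85,85,85,85,85,85,85,85],"slide":[[0,0.1,0],[0,0.3,0],[0,0.47,0],[0,0.47,0],[0.15,0.47,0],[0.3,0.47,0],[0.45,0.47,0],[0.5,0.47,0],[0.5,0.3,0],[0.5,0.3,0]],"twist":[0,0,0,0,0,0,0,0,0,0]}'; python3 -c "
from h import *
plan((-.049,0,.01))"
```

```text
time_s: 9.88
position: [0.5734, 0.0405, 0.0108]
tcp_rot: [0.734, -0.679, 0.0, -0.0]
ft_force: [-0.2, 1.2, -0.8]
grip_width: 0.085
finger_force: 0.0
t 9.88 tcp cab [-0.0868  0.001   0.0108] F [-0.2  1.2 -0.8] grip 0.085
 tool-y yaw rel cab -3.138  twist share to -pi: 0.008
  slide to (-0.049, 0, 0.01) [ 0.008 -0.252  0.005]
```

```bash
python3 -m creep '{"gripper":[85,85,85,85,85,85,85,85],"slide":[[0.005,-0.04,0],[0.005,-0.08,0],[0.005,-0.11,0],[0.005,-0.14,0],[0.005,-0.17,0],[0.005,-0.2,0],[0.005,-0.225,0],[0.005,-0.225,0]],"twist":[0,0,0,0,0,0,0,0]}'; python3 -c "
from h import *
plan((-.049,0,.01))"
```

```text
time_s: 10.88
position: [0.6036, 0.0417, 0.0108]
tcp_rot: [0.734, -0.679, -0.001, 0.001]
ft_force: [-6.7, -1.6, 5.2]
grip_width: 0.085
finger_force: 3.8
t 10.88 tcp cab [-0.0566 -0.0001  0.0108] F [-6.7 -1.6  5.2] grip 0.085
 tool-y yaw rel cab -3.138  twist share to -pi: 0.008
  slide to (-0.049, 0, 0.01) [-0.    -0.051  0.005]
```

```bash
python3 -m creep '{"gripper":[85,85,85],"slide":[[0,-0.01,0],[0,-0.02,0],[0,-0.02,0]],"twist":[0,0,0]}'; python3 -c "
from h import *
plan((-.049,0,.01))"
```

```text
time_s: 11.25
position: [0.6062, 0.0419, 0.0108]
tcp_rot: [0.734, -0.679, -0.001, 0.002]
ft_force: [-7.8, -0.1, 6.1]
grip_width: 0.0854
finger_force: 4.5
t 11.25 tcp cab [-0.054  -0.0001  0.0108] F [-7.8 -0.1  6.1] grip 0.0854
 tool-y yaw rel cab -3.138  twist share to -pi: 0.008
  slide to (-0.049, 0, 0.01) [-0.    -0.033  0.005]
```

```bash
python3 -m creep '{"gripper":[85,85,85],"slide":[[0,-0.013,0],[0,-0.026,0],[0,-0.026,0]],"twist":[0,0,0]}'; python3 -c "
from h import *
plan()"
```

```text
time_s: 11.62
position: [0.6101, 0.0422, 0.0109]
tcp_rot: [0.734, -0.679, -0.001, 0.002]
ft_force: [-7.5, -0.6, 5.8]
grip_width: 0.0852
finger_force: 4.3
t 11.62 tcp cab [-0.05   -0.      0.0109] F [-7.5 -0.6  5.8] grip 0.0852
 tool-y yaw rel cab -3.138  twist share to -pi: 0.008
```

```bash
python3 -m creep '{"gripper":[85,85,85],"slide":[[0,-0.01,0],[0,-0.02,0],[0,-0.02,0]],"twist":[0,0,0]}'; python3 -c "
from h import *
plan()"
```

```text
time_s: 12.0
position: [0.6131, 0.0425, 0.0108]
tcp_rot: [0.734, -0.679, -0.001, 0.002]
ft_force: [-7.7, -0.9, 5.5]
grip_width: 0.085
finger_force: 4.5
t 12.0 tcp cab [-0.0471  0.      0.0108] F [-7.7 -0.9  5.5] grip 0.085
 tool-y yaw rel cab -3.138  twist share to -pi: 0.008
```

```bash
python3 -m creep '{"gripper":[85,85],"slide":[[0,-0.01,0],[0,-0.012,0]],"twist":[0,0]}'; python3 -c "
from h import *
plan()"
```

```text
time_s: 12.25
position: [0.6131, 0.0424, 0.0109]
tcp_rot: [0.734, -0.679, -0.002, 0.003]
ft_force: [-14.4, -0.9, 10.9]
grip_width: 0.0847
finger_force: 8.4
t 12.25 tcp cab [-0.047  -0.0001  0.0109] F [-14.4  -0.9  10.9] grip 0.0847
 tool-y yaw rel cab -3.138  twist share to -pi: 0.008
```

```bash
python3 -m creep '{"gripper":[85,85],"slide":[[0,-0.008,0],[0,-0.012,0]],"twist":[0,0]}'; python3 -c "
from h import *
plan()"
```

```text
time_s: 12.5
position: [0.6131, 0.0424, 0.0109]
tcp_rot: [0.734, -0.679, -0.003, 0.004]
ft_force: [-22.7, -0.5, 15.6]
grip_width: 0.0853
finger_force: 12.5
t 12.5 tcp cab [-0.047  -0.0001  0.0109] F [-22.7  -0.5  15.6] grip 0.0853
 tool-y yaw rel cab -3.138  twist share to -pi: 0.007
```

```bash
python3 -m creep '{"gripper":[85,85,85,85,85,85,85,85,85,85],"slide":[[0,0.1,0],[0,0.3,0],[0,0.45,0],[0,0.45,0],[0.15,0.45,0],[0.3,0.45,0],[0.45,0.45,0],[0.51,0.45,0],[0.51,0.3,0],[0.51,0.3,0]],"twist":[0,0,0,0,0,0,0,0,0,0]}'; python3 -c "
from h import *
plan((-.047,-.076,.01))"
```

```text
time_s: 13.75
position: [0.5815, -0.0363, 0.0108]
tcp_rot: [0.735, -0.679, 0.0, -0.0]
ft_force: [0.1, 1.0, 0.4]
grip_width: 0.0853
finger_force: 0.0
t 13.75 tcp cab [-0.0844 -0.0762  0.0108] F [0.1 1.  0.4] grip 0.0853
 tool-y yaw rel cab -3.137  twist share to -pi: 0.008
  slide to (-0.047, -0.076, 0.01) [-0.    -0.249  0.005]
```

```bash
python3 -m creep '{"gripper":[85,85,85,85,85,85,85,85],"slide":[[0,-0.04,0],[0,-0.08,0],[0,-0.11,0],[0,-0.14,0],[0,-0.17,0],[0,-0.2,0],[0,-0.235,0],[0,-0.235,0]],"twist":[0,0,0,0,0,0,0,0]}'; python3 -c "
from h import *
plan((-.047,-.076,.01))"
```

```text
time_s: 14.75
position: [0.6135, -0.0342, 0.0109]
tcp_rot: [0.734, -0.679, -0.001, 0.001]
ft_force: [-6.9, -1.1, 4.5]
grip_width: 0.0851
finger_force: 3.6
t 14.75 tcp cab [-0.0524 -0.0765  0.0109] F [-6.9 -1.1  4.5] grip 0.0851
 tool-y yaw rel cab -3.138  twist share to -pi: 0.008
  slide to (-0.047, -0.076, 0.01) [-0.003 -0.036  0.006]
```

```bash
python3 -m creep '{"gripper":[85,85,85],"slide":[[0,-0.013,0],[0,-0.026,0],[0,-0.026,0]],"twist":[0,0,0]}'; python3 -c "
from h import *
plan()"
```

```text
time_s: 15.12
position: [0.6168, -0.034, 0.0109]
tcp_rot: [0.734, -0.679, -0.001, 0.002]
ft_force: [-8.0, -0.4, 6.4]
grip_width: 0.0847
finger_force: 4.5
t 15.12 tcp cab [-0.0491 -0.0765  0.0109] F [-8.  -0.4  6.4] grip 0.0847
 tool-y yaw rel cab -3.138  twist share to -pi: 0.008
```

```bash
python3 -m creep '{"gripper":[85,85,85],"slide":[[0,-0.01,0],[0,-0.02,0],[0,-0.02,0]],"twist":[0,0,0]}'; python3 -c "
from h import *
plan()"
```

```text
time_s: 15.5
position: [0.6192, -0.0338, 0.0109]
tcp_rot: [0.734, -0.679, -0.002, 0.002]
ft_force: [-10.8, -0.8, 8.2]
grip_width: 0.0848
finger_force: 5.7
t 15.5 tcp cab [-0.0467 -0.0765  0.0109] F [-10.8  -0.8   8.2] grip 0.0848
 tool-y yaw rel cab -3.138  twist share to -pi: 0.008
```

```bash
python3 -m creep '{"gripper":[85,85,85],"slide":[[0,-0.008,0],[0,-0.016,0],[0,-0.016,0]],"twist":[0,0,0]}'; python3 -c "
from h import *
plan()"
```

```text
time_s: 15.88
position: [0.6192, -0.0338, 0.0109]
tcp_rot: [0.734, -0.679, -0.003, 0.004]
ft_force: [-18.4, -0.5, 13.8]
grip_width: 0.0852
finger_force: 10.4
t 15.88 tcp cab [-0.0467 -0.0765  0.0109] F [-18.4  -0.5  13.8] grip 0.0852
 tool-y yaw rel cab -3.138  twist share to -pi: 0.007
```

c and b stop on one line (-46.7 and -47.0 mm), but a stopped at -48.9 mm, so I'll nudge a again.

```bash
python3 -m creep '{"gripper":[85,85,85,85,85,85,85,85,85,85,85,85],"slide":[[0,0.1,0],[0,0.3,0],[0,0.45,0],[0,0.45,0],[-0.2,0.45,0],[-0.5,0.45,0],[-0.75,0.45,0],[-1,0.45,0],[-1,0.45,0],[-1,0.25,0],[-1,0.13,0],[-1,0.13,0]],"twist":[0,0,0,0,0,0,0,0,0,0,0,0]}'; python3 -c "
from h import *
plan((-.049,.076,.01))"
```

```text
time_s: 17.38
position: [0.5943, 0.1143, 0.0105]
tcp_rot: [0.734, -0.679, 0.0, -0.0]
ft_force: [0.0, -0.1, 0.2]
grip_width: 0.085
finger_force: 0.0
t 17.38 tcp cab [-0.0604  0.0731  0.0105] F [ 0.  -0.1  0.2] grip 0.085
 tool-y yaw rel cab -3.139  twist share to -pi: 0.006
  slide to (-0.049, 0.076, 0.01) [-0.019 -0.076  0.003]
```

```bash
python3 -m creep '{"gripper":[85,85,85,85],"slide":[[0,-0.04,0],[0,-0.08,0],[0,-0.11,0],[0,-0.11,0]],"twist":[0,0,0,0]}'; python3 -c "
from h import *
plan((-.047,.076,.01))"
```

```text
time_s: 17.88
position: [0.6073, 0.1158, 0.011]
tcp_rot: [0.734, -0.679, -0.001, 0.002]
ft_force: [-9.9, -0.3, 7.4]
grip_width: 0.0849
finger_force: 5.4
t 17.88 tcp cab [-0.0473  0.0735  0.011 ] F [-9.9 -0.3  7.4] grip 0.0849
 tool-y yaw rel cab -3.138  twist share to -pi: 0.008
  slide to (-0.047, 0.076, 0.01) [-0.016 -0.002  0.007]
```

```bash
python3 -m creep '{"gripper":[85,85,85],"slide":[[0,-0.008,0],[0,-0.018,0],[0,-0.018,0]],"twist":[0,0,0]}'; python3 -c "
from h import *
plan()"
```

```text
time_s: 18.25
position: [0.6073, 0.1157, 0.011]
tcp_rot: [0.734, -0.679, -0.003, 0.004]
ft_force: [-19.9, 0.6, 14.5]
grip_width: 0.0847
finger_force: 10.8
t 18.25 tcp cab [-0.0473  0.0735  0.011 ] F [-19.9   0.6  14.5] grip 0.0847
 tool-y yaw rel cab -3.138  twist share to -pi: 0.008
```

The three dumbbells now sit in an even row against the stop (-47.3, -47.0 and -46.7 mm). I'll back off, lift and look.

```bash
python3 -m creep '{"gripper":[85,85,85,85,85,85,85,85,85,85,85],"slide":[[0,0.15,0],[0,0.4,0],[0,0.65,0],[0,0.75,-0.1],[0,0.75,-0.4],[0,0.75,-0.7],[0,0.75,-1],[-0.1,0.8,-1],[-0.3,0.9,-1],[-0.5,1,-1],[-0.5,1,-1]],"twist":[0,0,0,0,0,0,0,0,0,0,0]}'; python3 -c "
from h import *
plan((-.22,.18,.27),(-.163,.30,.27))
for n in ('scene','top'):
    p=bot.camera(n); save(p,n+'4')
    print([(w2c(m['centre']).round(3).tolist(),round(m['confidence'],2)) for l in ('dumbbell_a','dumbbell_a_front','door_edge') for m in bot.mark_of(p,l)])
a=cv2.imread('pics/scene4.png')[120:270,165:325];b=cv2.imread('pics/top4.png')[170:320,170:330]
cv2.imwrite('pics/crop4.png',cv2.resize(np.hstack([a,b]),None,fx=2.5,fy=2.5,interpolation=cv2.INTER_CUBIC))"
```

```text
time_s: 19.62
position: [0.4554, 0.1807, 0.1602]
tcp_rot: [0.735, -0.678, -0.0, 0.0]
ft_force: [0.5, -0.1, 0.4]
grip_width: 0.0847
finger_force: 0.0
t 19.62 tcp cab [-0.1939  0.1497  0.1602] F [ 0.5 -0.1  0.4] grip 0.0847
 tool-y yaw rel cab -3.135  twist share to -pi: 0.013
  slide to (-0.22, 0.18, 0.27) [-0.203  0.173 -0.732]
  slide to (-0.163, 0.3, 0.27) [-1.001 -0.212 -0.732]
[([-0.159, -0.246, 0.002], 0.93), ([0.011, -0.0, 0.037], 0.74), ([0.061, -0.267, 0.002], 0.65), ([-0.134, -0.321, 0.026], 0.88), ([0.001, -0.331, 0.028], 0.66), ([0.009, 0.074, 0.033], 0.65)]
[([0.064, -0.27, -0.002], 0.85), ([0.12, 0.075, 0.2], 0.19), ([-0.131, -0.323, 0.024], 0.96), ([-0.0, -0.324, 0.03], 0.67), ([0.009, 0.075, 0.035], 0.59)]
```

View pics/crop4.png

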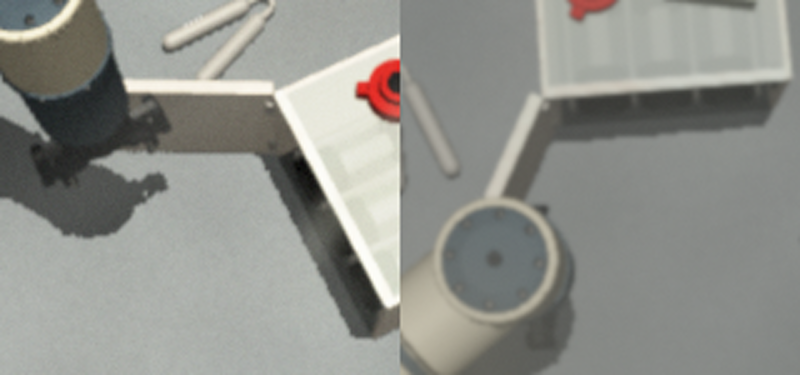

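The crop shows no dumbbell sticking out any more (fronts 9 to 11 mm behind the opening), and the door is still open with its hinge end at (535,100). Next I go up, close the fingers and cross over the door.

```bash
python3 -m creep '{"gripper":[60,30,0,0,0,0,0,0,0],"slide":[[0,0,-0.3],[0,0,-0.6],[0,0,-0.85],[-0.1,0,-0.85],[-0.4,-0.1,-0.85],[-0.7,-0.2,-0.85],[-1,-0.2,-0.85],[-1,-0.2,-0.85],[-1,-0.2,-0.85]],"twist":[0,0,0,0,0,0,0,0,0]}'; python3 -c "
from h import *
plan((-.16,.31,.145))
p=bot.camera('top'); print([(w2c(m['centre']).round(3).tolist(),round(m['confidence'],2)) for m in bot.mark_of(p,'door_edge')])"
```

```text
time_s: 21.15
position: [0.4747, 0.331, 0.2875]
tcp_rot: [0.735, -0.679, 0.0, 0.001]
ft_force: [-0.2, -0.1, 0.1]
grip_width: -0.0001
finger_force: 0.0
t 21.15 tcp cab [-0.1634  0.2981  0.2875] F [-0.2 -0.1  0.1] grip -0.0001
 tool-y yaw rel cab -3.137  twist share to -pi: 0.008
  slide to (-0.16, 0.31, 0.145) [-0.08  -0.024  0.95 ]
[([-0.235, 0.271, 0.1], 0.7)]
```

```bash
cat >> h.py <<'E'
def arc(ths,r=.24,d=.031,z=.145):
    plan(*[tuple(np.round((-r*np.sin(t)-d*np.cos(t), .135-r*np.cos(t)+d*np.sin(t), z),4)) for t in ths])
E
python3 -m creep '{"gripper":[0,0,0,0,0,0],"slide":[[-0.1,-0.02,0.2],[-0.1,-0.02,0.45],[-0.1,-0.02,0.7],[-0.1,-0.02,0.95],[-0.1,-0.02,0.95],[-0.1,-0.02,0.95]],"twist":[0,0,0,0,0,0]}'; python3 -c "
from h import *
arc([2.05,1.9,1.75,1.6,1.45])"
```

```text
time_s: 22.0
position: [0.4777, 0.3465, 0.1479]
tcp_rot: [0.734, -0.679, 0.0, -0.001]
ft_force: [-0.6, -0.2, -0.0]
grip_width: 0.0004
finger_force: 0.0
t 22.0 tcp cab [-0.1593  0.3133  0.1479] F [-0.6 -0.2 -0. ] grip 0.0004
 tool-y yaw rel cab -3.138  twist share to -pi: 0.007
  slide to (np.float64(-0.1987), np.float64(0.2732), np.float64(0.145)) [0.266 0.264 0.018]
  slide to (np.float64(-0.2171), np.float64(0.2419), np.float64(0.145)) [0.474 0.387 0.018]
  slide to (np.float64(-0.2306), np.float64(0.2083), np.float64(0.145)) [0.698 0.478 0.017]
  slide to (np.float64(-0.239), np.float64(0.173), np.float64(0.145)) [0.933 0.535 0.017]
  slide to (np.float64(-0.242), np.float64(0.1369), np.float64(0.145)) [1.174 0.556 0.016]
```

```bash
python3 -m creep '{"gripper":[0,0,0,0,0,0,0,0,0,0,0,0],"slide":[[0.1,0.1,0.01],[0.2,0.2,0.01],[0.27,0.26,0.01],[0.34,0.3,0.01],[0.41,0.345,0.01],[0.475,0.385,0.01],[0.55,0.42,0.01],[0.62,0.45,0.01],[0.7,0.48,0.01],[0.78,0.5,0.01],[0.86,0.52,0.01],[0.93,0.535,0.01]],"twist":[0,0,0,0,0,0,0,0,0,0,0,0]}'; python3 -c "
from h import *
arc([1.45,1.3,1.15,1.0,.85])"
```

```text
time_s: 23.5
position: [0.4075, 0.2002, 0.1443]
tcp_rot: [0.734, -0.679, 0.0, 0.0]
ft_force: [0.2, 0.5, -0.2]
grip_width: -0.0
finger_force: 0.0
t 23.5 tcp cab [-0.2402  0.1726  0.1443] F [ 0.2  0.5 -0.2] grip -0.0
 tool-y yaw rel cab -3.138  twist share to -pi: 0.008
  slide to (np.float64(-0.242), np.float64(0.1369), np.float64(0.145)) [ 0.238  0.013 -0.005]
  slide to (np.float64(-0.2395), np.float64(0.1007), np.float64(0.145)) [ 0.48  -0.003 -0.005]
  slide to (np.float64(-0.2317), np.float64(0.0653), np.float64(0.145)) [ 0.716 -0.054 -0.005]
  slide to (np.float64(-0.2187), np.float64(0.0314), np.float64(0.145)) [ 0.942 -0.14  -0.005]
  slide to (np.float64(-0.2008), np.float64(-0.0001), np.float64(0.145)) [ 1.153 -0.258 -0.005]
```

```bash
python3 -m creep '{"gripper":[0,0,0,0,0,0,0,0,0,0,0,0],"slide":[[0.08,0.005,0],[0.16,0.01,0],[0.24,0.013,0],[0.32,0.01,0],[0.4,0.005,0],[0.48,-0.003,0],[0.56,-0.02,0],[0.64,-0.035,0],[0.71,-0.053,0],[0.79,-0.08,0],[0.87,-0.11,0],[0.94,-0.14,0]],"twist":[0,0,0,0,0,0,0,0,0,0,0,0]}'; python3 -c "
from h import *
p=bot.camera('top'); save(p,'top5'); print([(w2c(m['centre']).round(3).tolist(),round(m['confidence'],2)) for m in bot.mark_of(p,'door_edge')])
arc([.85,.7,.55,.4,.25])"
```

```text
time_s: 25.0
position: [0.4401, 0.0613, 0.1442]
tcp_rot: [0.734, -0.679, -0.0, 0.0]
ft_force: [-0.8, -0.0, 0.5]
grip_width: -0.0004
finger_force: 0.0
[]
t 25.1 tcp cab [-0.2181  0.0316  0.1442] F [-0.7  1.   0.3] grip -0.0002
 tool-y yaw rel cab -3.139  twist share to -pi: 0.005
  slide to (np.float64(-0.2008), np.float64(-0.0001), np.float64(0.145)) [ 0.212 -0.115 -0.005]
  slide to (np.float64(-0.1783), np.float64(-0.0286), np.float64(0.145)) [ 0.402 -0.264 -0.005]
  slide to (np.float64(-0.1519), np.float64(-0.0534), np.float64(0.145)) [ 0.568 -0.44  -0.005]
  slide to (np.float64(-0.122), np.float64(-0.074), np.float64(0.145)) [ 0.706 -0.639 -0.005]
  slide to (np.float64(-0.0894), np.float64(-0.0899), np.float64(0.145)) [ 0.812 -0.856 -0.005]
```

View pics/top5.png

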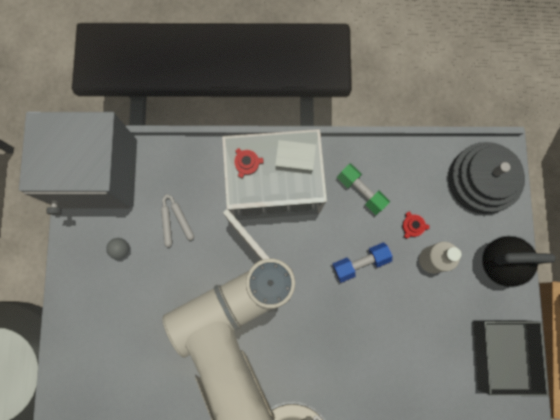

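The door is following: it runs from (228,212) to (265,258), about 1 rad open. I'll continue, slower.

```bash
python3 -m creep '{"gripper":[0,0,0,0,0,0,0,0,0,0,0,0],"slide":[[0.07,-0.04,0],[0.14,-0.08,0],[0.21,-0.12,0],[0.28,-0.165,0],[0.34,-0.215,0],[0.4,-0.265,0],[0.455,-0.32,0],[0.51,-0.38,0],[0.57,-0.44,0],[0.615,-0.5,0],[0.66,-0.57,0],[0.706,-0.64,0]],"twist":[0,0,0,0,0,0,0,0,0,0,0,0]}'; python3 -c "
from h import *
arc([.3,.2,.15,.1,.05,0])"
```

```text
time_s: 26.6
position: [0.5445, -0.0362, 0.1443]
tcp_rot: [0.735, -0.679, 0.0, 0.0]
ft_force: [-0.1, -0.5, -0.5]
grip_width: -0.0001
finger_force: 0.0
t 26.6 tcp cab [-0.1213 -0.0734  0.1443] F [-0.1 -0.5 -0.5] grip -0.0001
 tool-y yaw rel cab -3.137  twist share to -pi: 0.008
  slide to (np.float64(-0.1005), np.float64(-0.0851), np.float64(0.145)) [ 0.079 -0.138 -0.005]
  slide to (np.float64(-0.0781), np.float64(-0.0941), np.float64(0.145)) [ 0.139 -0.287 -0.005]
  slide to (np.float64(-0.0665), np.float64(-0.0977), np.float64(0.145)) [ 0.164 -0.365 -0.005]
  slide to (np.float64(-0.0548), np.float64(-0.1007), np.float64(0.145)) [ 0.184 -0.443 -0.005]
  slide to (np.float64(-0.043), np.float64(-0.1032), np.float64(0.145)) [ 0.201 -0.521 -0.005]
  slide to (np.float64(-0.031), np.float64(-0.105), np.float64(0.145)) [ 0.213 -0.601 -0.005]
```

```bash
python3 -m creep '{"gripper":[0,0,0,0,0,0,0,0,0,0,0,0],"slide":[[0.03,-0.04,0],[0.055,-0.08,0],[0.075,-0.12,0],[0.09,-0.16,0],[0.105,-0.2,0],[0.12,-0.235,0],[0.13,-0.265,0],[0.14,-0.29,0],[0.148,-0.315,0],[0.156,-0.34,0],[0.164,-0.365,0],[0.164,-0.365,0]],"twist":[0,0,0,0,0,0,0,0,0,0,0,0]}'; python3 -c "
from h import *
arc([.1,.05,0])"
```

```text
time_s: 28.1
position: [0.5986, -0.0556, 0.1442]
tcp_rot: [0.735, -0.679, -0.002, 0.001]
ft_force: [-7.3, 2.8, 4.0]
grip_width: -0.0001
finger_force: 0.0
t 28.1 tcp cab [-0.0688 -0.0967  0.1442] F [-7.3  2.8  4. ] grip -0.0001
 tool-y yaw rel cab -3.137  twist share to -pi: 0.008
  slide to (np.float64(-0.0548), np.float64(-0.1007), np.float64(0.145)) [ 0.027 -0.093 -0.006]
  slide to (np.float64(-0.043), np.float64(-0.1032), np.float64(0.145)) [ 0.044 -0.172 -0.006]
  slide to (np.float64(-0.031), np.float64(-0.105), np.float64(0.145)) [ 0.056 -0.252 -0.007]
```

```bash
python3 -c "
from h import *
p=bot.camera('scene'); save(p,'scene6'); print([(w2c(m['centre']).round(3).tolist(),round(m['confidence'],2)) for m in bot.mark_of(p,'door_edge')])
q=bot.camera('top'); save(q,'top6'); print([(w2c(m['centre']).round(3).tolist(),round(m['confidence'],2)) for m in bot.mark_of(q,'door_edge')])
a=p['img'][140:290,220:380];b=q['img'][150:300,200:360]
cv2.imwrite('pics/crop6.png',cv2.resize(np.hstack([a,b])[:,:,::-1],None,fx=2.5,fy=2.5,interpolation=cv2.INTER_CUBIC))"
```

```text
[([-0.032, -0.133, 0.101], 0.68)]
[([-0.064, 0.483, 0.034], 0.41)]
```

View pics/crop6.png

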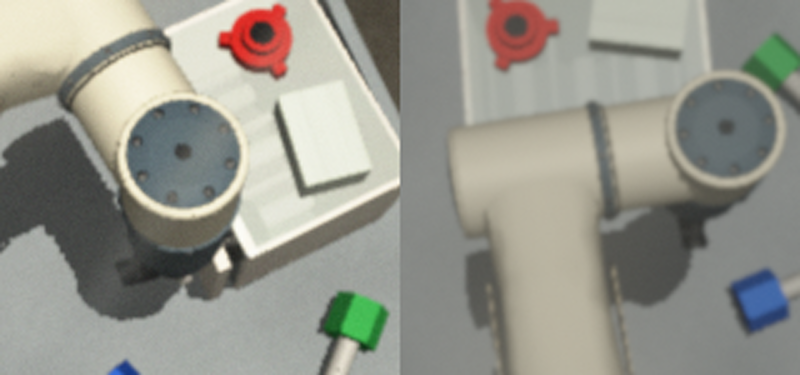

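The door edge is about 18 mm from shut at (225,265) in the crop, so the push is already meeting the catch at about 7 N. I'll ease it in with small steps.

```bash
python3 -m creep '{"gripper":[0,0,0],"slide":[[0.003,-0.013,0],[0.006,-0.026,0],[0.006,-0.026,0]],"twist":[0,0,0]}'; python3 -c "
from h import *
plan()"
```

```text
time_s: 28.68
position: [0.6021, -0.0564, 0.1443]
tcp_rot: [0.735, -0.679, -0.002, 0.001]
ft_force: [-9.4, 1.7, 5.3]
grip_width: -0.0001
finger_force: 0.0
t 28.68 tcp cab [-0.0654 -0.0977  0.1443] F [-9.4  1.7  5.3] grip -0.0001
 tool-y yaw rel cab -3.137  twist share to -pi: 0.008
```

```bash
python3 -m creep '{"gripper":[0,0,0],"slide":[[0.003,-0.01,0],[0.005,-0.02,0],[0.005,-0.02,0]],"twist":[0,0,0]}'; python3 -c "
from h import *
plan()"
```

```text
time_s: 29.05
position: [0.6065, -0.0571, 0.1446]
tcp_rot: [0.735, -0.679, -0.001, 0.0]
ft_force: [-4.4, 1.2, 4.0]
grip_width: 0.0001
finger_force: 0.0
t 29.05 tcp cab [-0.0611 -0.0988  0.1446] F [-4.4  1.2  4. ] grip 0.0001
 tool-y yaw rel cab -3.137  twist share to -pi: 0.008
```

```bash
python3 -m creep '{"gripper":[0,0,0],"slide":[[0.003,-0.01,0],[0.004,-0.02,0],[0.004,-0.02,0]],"twist":[0,0,0]}'; python3 -c "
from h import *
plan()"
```

```text
time_s: 29.42
position: [0.6107, -0.0576, 0.1441]
tcp_rot: [0.734, -0.679, 0.0, -0.0]
ft_force: [-0.8, 0.9, -0.2]
grip_width: 0.0002
finger_force: 0.0
t 29.43 tcp cab [-0.0569 -0.0997  0.1441] F [-0.8  0.9 -0.2] grip 0.0002
 tool-y yaw rel cab -3.138  twist share to -pi: 0.008
```

```bash
python3 -m creep '{"gripper":[0,0,0],"slide":[[0.003,-0.01,0],[0.004,-0.02,0],[0.004,-0.02,0]],"twist":[0,0,0]}'; python3 -c "
from h import *
plan()"
```

```text
time_s: 29.8
position: [0.6135, -0.0579, 0.1442]
tcp_rot: [0.734, -0.679, -0.0, 0.0]
ft_force: [-0.7, -0.5, -0.1]
grip_width: -0.0001
finger_force: 0.0
t 29.8 tcp cab [-0.0542 -0.1002  0.1442] F [-0.7 -0.5 -0.1] grip -0.0001
 tool-y yaw rel cab -3.138  twist share to -pi: 0.008
```

```bash
python3 -m creep '{"gripper":[0,0,0],"slide":[[0,-0.01,0],[0,-0.02,0],[0,-0.02,0]],"twist":[0,0,0]}'; python3 -c "
from h import *
plan()"
```

```text
time_s: 30.18
position: [0.6164, -0.0577, 0.1443]
tcp_rot: [0.734, -0.679, 0.0, 0.0]
ft_force: [0.7, 0.6, 0.3]
grip_width: -0.0
finger_force: 0.0
t 30.18 tcp cab [-0.0512 -0.1001  0.1443] F [0.7 0.6 0.3] grip -0.0
 tool-y yaw rel cab -3.138  twist share to -pi: 0.008
```

```bash
python3 -m creep '{"gripper":[0,0,0],"slide":[[0,-0.007,0],[0,-0.013,0],[0,-0.013,0]],"twist":[0,0,0]}'; python3 -c "
from h import *
plan()"
```

```text
time_s: 30.55
position: [0.6168, -0.0577, 0.1442]
tcp_rot: [0.734, -0.679, -0.001, 0.001]
ft_force: [-5.5, -0.0, 3.3]
grip_width: 0.0002
finger_force: 0.0
t 30.55 tcp cab [-0.0509 -0.1001  0.1442] F [-5.5 -0.   3.3] grip 0.0002
 tool-y yaw rel cab -3.138  twist share to -pi: 0.008
```

```bash
python3 -m creep '{"gripper":[0,0,0],"slide":[[0,-0.007,0],[0,-0.012,0],[0,-0.012,0]],"twist":[0,0,0]}'; python3 -c "
from h import *
plan()"
```

```text
time_s: 30.92
position: [0.6169, -0.0577, 0.1442]
tcp_rot: [0.734, -0.679, -0.002, 0.002]
ft_force: [-13.9, 1.0, 6.5]
grip_width: -0.0002
finger_force: 0.0
t 30.93 tcp cab [-0.0508 -0.1002  0.1442] F [-13.9   1.    6.5] grip -0.0002
 tool-y yaw rel cab -3.138  twist share to -pi: 0.008
```

```bash
python3 -m creep '{"gripper":[0,0,0,0,0,0,0,0,0],"slide":[[0,0.1,0],[0,0.3,0],[0,0.5,-0.1],[0,0.75,-0.4],[0,1,-0.7],[0,1,-0.8],[0,1,-0.8],[0,1,-0.8],[0,1,-0.8]],"twist":[0,0,0,0,0,0,0,0,0]}'; python3 -c "
from h import *
plan()
p=bot.camera('scene'); print([(w2c(m['centre']).round(3).tolist(),round(m['confidence'],2)) for m in bot.mark_of(p,'door_edge')])
q=bot.camera('top'); print([(w2c(m['centre']).round(3).tolist(),round(m['confidence'],2)) for m in bot.mark_of(q,'door_edge')])
a=p['img'][140:290,220:380];b=q['img'][150:300,200:360]
cv2.imwrite('pics/crop7.png',cv2.resize(np.hstack([a,b])[:,:,::-1],None,fx=2.5,fy=2.5,interpolation=cv2.INTER_CUBIC))"
```

```text
time_s: 32.05
position: [0.4704, -0.0691, 0.2625]
tcp_rot: [0.734, -0.679, -0.001, 0.001]
ft_force: [0.1, -0.4, -0.1]
grip_width: 0.0001
finger_force: 0.0
t 32.05 tcp cab [-0.1976 -0.1006  0.2625] F [ 0.1 -0.4 -0.1] grip 0.0001
 tool-y yaw rel cab -3.138  twist share to -pi: 0.008
[([-0.013, -0.135, 0.101], 0.65)]
[([-0.013, -0.136, 0.102], 0.86)]
```

View pics/crop7.png

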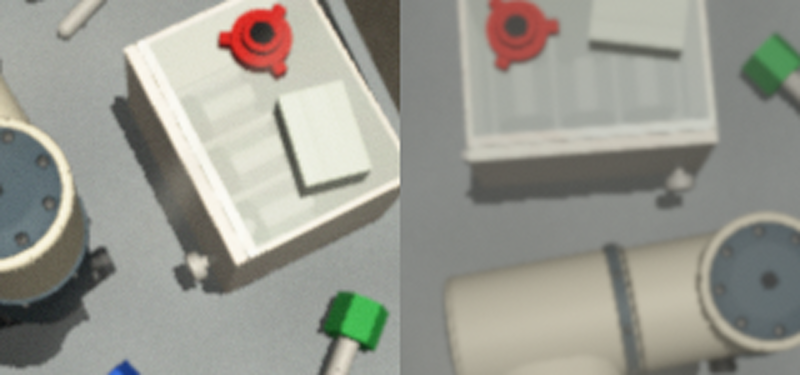

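The door is flush along the whole front. Its edge reads x = -13 mm, against 14 mm expected when shut, and the knob is at (200,265) in the left half and (680,180) in the right. It stays there with the robot clear, so I'm handing in.

```bash
python3 -c "
from h import *
print(bot.sign_off())"
```

```text
the job is handed in; nothing more can be done
None
```

The three black dumbbells are home in an even row against the rear stop, and the door was eased shut with at most about 15 N measured and holds flush on its catch; I handed the job in at about 32 s, with the robot clear and no other objects touched.

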